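# Unlatch the storage bay and bring the model carrier to the loading stand

### The arm

A 6-joint arm with a two-finger parallel gripper is mounted at the origin on the work surface. World frame = base frame: x ahead of the robot, y to its left, z up, the work surface at z = 0. Lengths are in m, angles in rad, forces in N, time in s.
With the tool pointing down it reaches from about 0.375 to 0.975 m from the base axis. Payload 3.8 kg.
Tool frame: the origin (TCP) lies midway between the tips of the shut fingers; the grasp point (between the pads) lies 19 mm behind it; z points along the fingers, y is the line along which they close (so a half turn about z gives the same grasp; the last joint's range is limited). The gripper opens to 88 mm and grips with 3 to 60 N. Pads are 18 mm wide; open, the fingers measure 123 mm over their backs; the gripper's body (75 mm by 187 mm) begins 45 mm behind the grasp point.
Start: joints at [-1.154, 0.264, 1.604, -0, 1.274, -0.037], TCP at [0.296, -0.607, 0.2] pointing down, gripper open.
Joint ranges: [-2.63, 2.63], [-0.94, 2.18], [0.31, 2.57], [-1.31, 4.45], [0, 2.66], [-2.55, 2.55]. Speed limits (rad/s): [2.57, 2.57, 3.14, 3.14, 3.14, 3.14].

### API

Orientations are given as a rotation vector (axis times angle).
In Python, from cell import manip, inverse_kinematics, cams, order gives the robot as it stands. Calls block until the motion is done:
- manip.move_pose(position, orientation): joint-space move of the TCP to a pose.
- manip.move_linear(position, rate=0.15, rot=None): straight line of the TCP; rot=None keeps the orientation; rate is the mean speed in m/s.
- manip.set_joints(angles): joint-space move.
- manip.set_gripper(opening, force=None): finger opening in m; force is the grip in N (None keeps the last); returns when the fingers have stopped.
- manip.dwell(seconds).
- inverse_kinematics(position, orientation): joint angles nearest the present ones, or None.
- manip.state(): the state.
- cams.capture(name): name is "side" or "top"; returns a dict with "image" (420x560x3 uint8, blue, green, red), "z_map" (420x560 float32, m along the optical axis (not along the pixel's ray), 0 where there is no reading), "intrinsics" (3x3 intrinsics, pixels), "position" and "orientation" of the camera in the world. Camera axes: x right, y down, z forward; pixel columns grow to the right and rows downward; lengths in m; the calibration is good to about 2 mm. A picture is of the moment at which its call begins.
A pose or a line that the arm cannot do raises manip.IKError and nothing moves.
- order.close_job(): hands the job in; it is judged then, once.
The state is a dict: "clock": time; "joint_pos": joint angles; "joint_velocities": joint speeds; "tau": joint torques, N m; "tool_pos": TCP position; "tcp_rot": TCP orientation; "contact_force": force on the tool from outside, world axes, zero at the start; "moment": the same for the moment, N m; "gripper_width": finger opening in m; "grasp_force": force on a finger pad.
Only numpy, scipy, OpenCV 4.12 (cv2) and the standard library are available. Lean on these libraries where they do the work, as an engineer would, in place of code of your own. Each camera call takes 0.05 s, during which the arm holds its last target. There are 200 camera calls.

### The job

Press the thumb plate on the bay's gate so that the latch bar lifts out of its catch, and swing the gate wide open. Draw the long model carrier by its upright pull plate straight out of the bay until it stands wholly clear on the bench, and let go of it; then take it around the middle and set it down, without dropping it, flat on the deck of the low stand, lengthwise between the two end lips (either way round). Keep the carrier level throughout, leave the gate standing wide open, and leave the two black caps, the mug and the bottle where they are.

Things in the scene. Friction and masses are not known exactly. Their poses are not given: they have to be found in the camera images.
- bay: White steel bay fixed on the bench, without a floor. Origin: on the bench, middle of the front opening; x points into the bay, y to the hinge side. Inside 140 mm wide, 300 mm deep; side walls and back 6 mm thick, 100 mm high. A roof of cross bars (top at 108 mm) covers it from x = 120 mm to the back; the first 120 mm behind the gate are open above.
- gate_hinge (a point): Upper end of the gate's vertical hinge line, 105 mm above the bench, at y +85 mm of the bay. The gate: white upright panel 12 mm thick, mid-plane through the hinge line, reaching 160 mm from it, top edge 105 mm up; closed it runs from the hinge along the bay's -y. The point turns with it: x normal to the gate, inwards; y from free edge to hinge.
- gate_top (a point): Point on the gate's top edge, mid-thickness, 65 mm from the hinge line, right behind the thumb plate, 105 mm up; turns with the gate, axes as gate_hinge. Two fingers can straddle the top edge here, one inside, the outer one pressing the thumb plate down; behind the gate 40 mm are free.
- catch_top (a point): Top of the fixed steel catch, an upturned hook 20 mm wide beside the gate's free edge: 74 mm above the bench, in the bay's frame at x -25 mm, y -105 mm. The latch bar lies in it behind its front plate; the bar's underside must rise some 13 mm to clear it.
- gate (a joint): Gate angle, rad: 0 closed, grows as the free edge swings outwards (clockwise from above), stop at 2.0. Little friction, no spring: it stays where left. It opens only while the latch bar is held above the catch (latch over about 0.27), until it is some 0.2 open; then the bar may drop.
- thumb_plate (a point): Centre of the thumb plate's upper face: steel, 42 mm out from the gate by 44 mm along it, standing out of the gate's outer face just below its top, 99 mm up at rest, 29 mm from the gate's mid-plane, 65 mm from the hinge line. It is one arm of the latch lever (pivot on the gate 60 mm nearer the free edge); the other is the flat latch bar. Turns with the lever.
- latch (a joint): Latch lever angle against the gate, rad: 0 bar down in the catch; pressing the thumb plate down raises the bar: 0.42 with the plate's middle some 27 mm lower, stop at 0.7. Only the bar's own weight resists (1 to 2 N at the plate) and brings it back to 0 when let go.
- carrier: Loose open aluminium trough 176 mm long (x), 52 mm wide (y), 38 mm high, three plaster arch models fixed inside, 0.3 to 0.65 kg. Origin: centre of its underside. It starts on the bench inside the bay, x about along the bay's x, pull plate towards the gate. Can be gripped around the middle across its 52 mm width.
- pull_plate (a point): Middle of the upper end of the carrier's pull plate: an upright plate at the carrier's -x end (76 mm from its centre), 24 mm long (x), 12 mm thick (y), top 85 mm above the underside. It stands in the open part of the bay, in front of the roof.
- stand: Low steel stand fixed on the bench: a flat deck 212 mm long (x) by 100 mm wide (y), upper face 30 mm above the bench, with a lip 6 mm thick rising 10 mm above the deck at each end (200 mm between lips); the long sides are open. Origin: on the bench under the deck's centre.
- cap_a: Bystander: round black dust cap, 54 mm across, 24 mm high; origin centre of its underside.
- cap_b: Bystander: a second, equal black dust cap.
- mug: Bystander: white mug, 80 mm across, 90 mm high; origin centre of its underside.
- bottle: Bystander: white bottle, 60 mm across, 150 mm high; origin centre of its underside.
Not all that is in view belongs to the job. Leave any orange look-alike of the stand alone. Leave any orange look-alike of the carrier alone.

How it is judged:
On the way, in this order (a step that is already met when the one before it is completed fails the run):
1. the latch bar is lifted clear of the catch while the gate is still shut (value of joint latch above 0.22 rad and value of joint gate below 0.15 rad), for 0.05 s.
2. the gate is swung wide open (value of joint gate above 1.2 rad), for 0.1 s.
3. the carrier stands on the bench, wholly outside the bay, let go of and at rest (x of carrier in the frame of bay below -0.089 m and height (world z) of carrier below 0.004 m and angle between carrier's own z axis and vertical below 0.04 rad and linear speed of carrier below 0.02 m/s and contact force between each of the arm, the fingers and carrier below 0.1 N), for 0.2 s.
At the end, for the whole second after the job is handed in: Carrier flat and at rest on the deck (underside 27 to 33 mm up, tilt under 0.05 rad), centred within 15 mm lengthwise and 24 mm crosswise, in line with the deck within 0.14 rad, either way round; gate open 1.0 rad or more; latch bar dropped back (under 0.1 rad) (x of carrier in the frame of stand between -0.015 and 0.015 m and y of carrier in the frame of stand between -0.024 and 0.024 m and height (world z) of carrier between 0.027 and 0.033 m and angle between the x axis of carrier and the x axis of stand, either way round below 0.14 rad and angle between carrier's own z axis and vertical below 0.05 rad and linear speed of carrier below 0.02 m/s and value of joint gate above 1 rad and value of joint latch below 0.1 rad); the robot touches nothing.
It fails at once if the carrier is tilted more than 0.35 rad (20 degrees) (angle between carrier's own z axis and vertical above 0.35 rad).
It fails at once if the carrier is dropped: it touches nothing while its underside is more than 50 mm above the bench (height (world z) of carrier above 0.05 m and contact force between carrier and anything else below 0.05 N).
It fails at once if a black cap, the mug or the bottle is moved by more than 30 mm or tipped over (distance of any of cap_a, cap_b, mug, bottle from where it was at the start of the episode above 0.03 m or angle between any of cap_a, cap_b, mug, bottle's own z axis and vertical above 0.4 rad).
It also fails if it takes over 64 s, if anything falls off the work surface, if the arm or the gripper's body presses on something with over 40 N, if the wrist force passes 120 N, or if a joint passes its speed limit or range.

## Working session

There is one attempt and no reset: what is moved stays moved. The work goes in short steps, each a Python script; the robot and the scene stay as the last script left them, time stands still between calls to the robot, and variables do not carry over. Pictures are saved under pics/ and viewed, at most 12 in all, crops included, and the job is handed in when it is done.

```bash
ls; mkdir -p pics
cat > h.py <<'E'
import numpy as np, cv2
from cell import manip, inverse_kinematics, cams, order
from scipy.spatial.transform import Rotation as R
def cap(n):
    c=cams.capture(n); o=np.array(c["orientation"],float)
    c["R"]=o if o.shape==(3,3) else R.from_rotvec(o).as_matrix() if o.size==3 else R.from_quat(o).as_matrix()
    return c
def cloud(c):
    z=c["z_map"]; K=np.array(c["intrinsics"]); v,u=np.mgrid[:z.shape[0],:z.shape[1]]
    p=np.stack([(u-K[0,2])/K[0,0]*z,(v-K[1,2])/K[1,1]*z,z],-1)@c["R"].T+np.array(c["position"])
    p[z<=0]=np.nan
    return p
def ray(c,u,v,h):
    K=np.array(c["intrinsics"]); d=c["R"]@np.linalg.inv(K)@[u,v,1]; o=np.array(c["position"])
    return o+d*(h-o[2])/d[2]
E
python3 - <<'E'
from h import *
import pickle
for n in ("top","side"):
    c=cap(n); cv2.imwrite(f"pics/{n}0.png",c["image"]); pickle.dump(c,open(n+"0.pkl","wb"))
    print(n,c["position"],c["orientation"],c["intrinsics"],np.mean(c["z_map"]>0))
s=manip.state(); print(s["tool_pos"],s["tcp_rot"],s["gripper_width"],s["clock"])
E
```

```text
pics
top [0.42821922 0.12505212 1.19924282] [-2.15557109  2.19762606 -0.09219281] [[386.56639396   0.         283.01852708]
 [  0.         386.56639396 206.13078247]
 [  0.           0.           1.        ]] 0.9960119047619047
side [0.45028437 0.85624394 0.81239434] [-0.13962447  2.84815322 -1.18947796] [[419.24093408   0.         278.17896935]
 [  0.         419.24093408 212.48399059]
 [  0.           0.           1.        ]] 0.9960501700680272
[ 0.29564247 -0.60600252  0.19839535] [-3.05909284e+00 -7.06323715e-01  5.88240828e-04] 0.08822500902114308 0.1
```

View pics/top0.png

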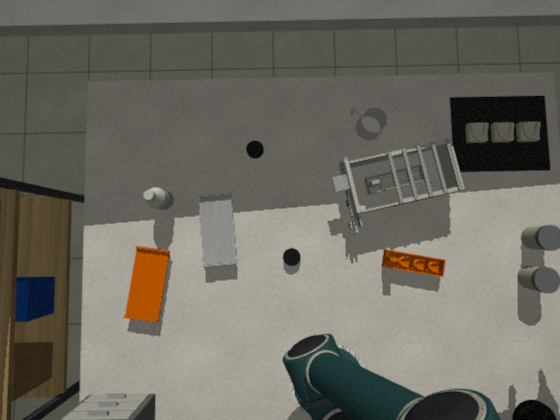

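View pics/side0.png

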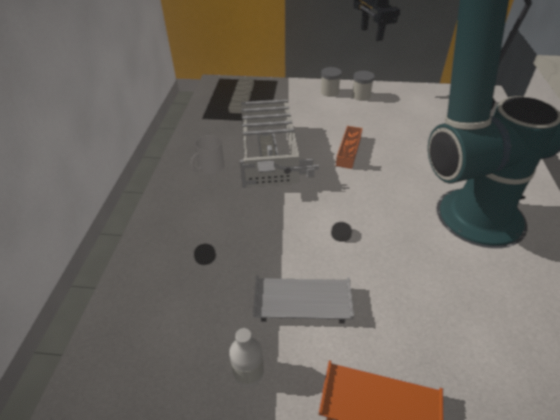

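The top view shows the bay at u 335–465, v 140–230. Its gate edge runs (347,158) to (358,228), the thumb plate is at (341,184) and the pull plate near (375,185). The stand is at (218,232), with caps at (255,149) and (291,257), the mug at (371,122) and the bottle at (155,196). The side view shows the same layout, with the stand at (306,298). The orange pieces are decoys.

Run:
```python
from h import *
import pickle
c=pickle.load(open("top0.pkl","rb")); s=pickle.load(open("side0.pkl","rb"))
a=cv2.resize(c["image"][130:240,325:475],None,fx=5,fy=5,interpolation=cv2.INTER_CUBIC)
cv2.imwrite("pics/ctop.png",cv2.convertScaleAbs(a,alpha=1.3))
a=cv2.resize(s["image"][90:195,230:330],None,fx=5.5,fy=5.5,interpolation=cv2.INTER_CUBIC)
cv2.imwrite("pics/cside.png",cv2.convertScaleAbs(a,alpha=1.3))
P=cloud(c); print("bench z",np.nanmedian(P[240:330,170:270,2]))
Q=cloud(s); print("bench z side",np.nanmedian(Q[180:220,360:420,2]))
np.set_printoptions(linewidth=250)
print((P[140:236:3,330:400:3,2]*1000).round().astype(int))
```

```text
bench z -0.0002519014484874127
bench z side 0.0012386455493020865
[[                   4                   -2                   -1                    0                    3                   -3                   -2                    3                    0                   -1                    3
                    -4                    1                    7                    2                   -1                    1                    2                   -3                    2                    6                    1
                    -1                   -1]
 [                   1                   -2                   -1                    3                   -4                   -1                    0                   -2                   -3                   -3                    1
                     0                   -1                    1                    0                    0                   -2                   -5                    1                   -2                   -3                    3
                    -3                   -1]
 [          
[... 14679 characters left out ...]
                 -6                   -3                    0                   -5
                    -2                    0]
 [                  -2                    1                   -3                   -2                    0                    1                    1                   -3                   -1                   -1                    2
                    -2                    3                    1                   -5                    0                    2                    4                   -2                   -4                   -1                   -2
                    -3                   -5]]<stdin>:11: RuntimeWarning: invalid value encountered in cast
```

View pics/ctop.png

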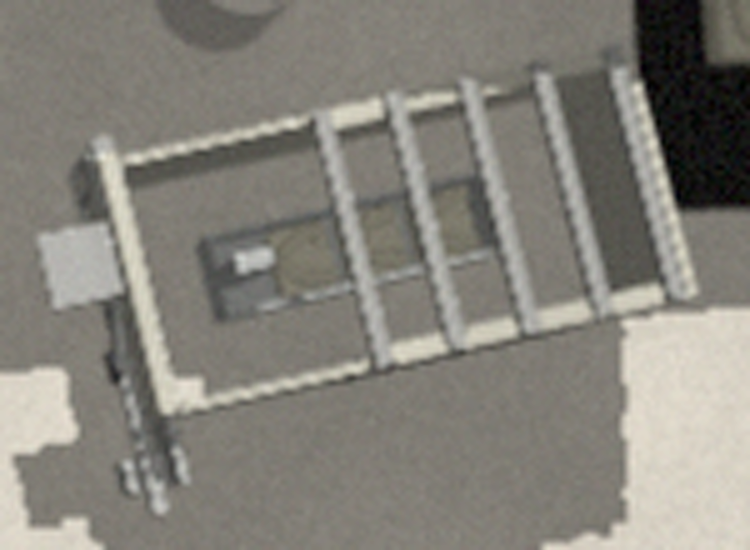

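View pics/cside.png

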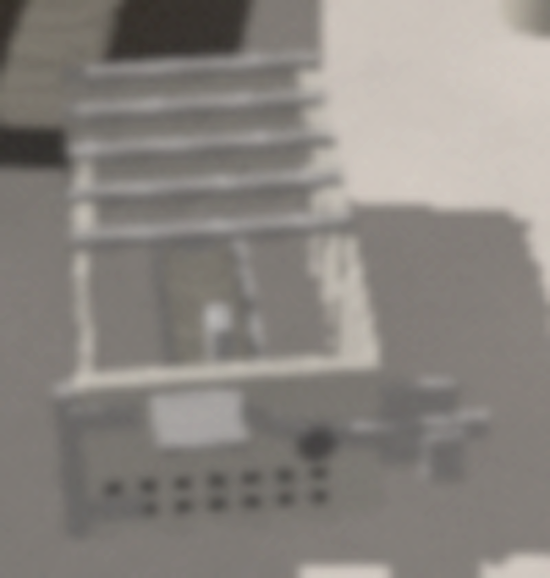

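The enlarged crops confirm this. The cream gate top runs (346,159)–(358,211) in full-image pixels, the thumb plate is centred at about (341,183), the pull plate top at about (376,182), and the latch bar and catch are near (355,223). In the side view the thumb plate is at about (266,166) and the pull plate at about (269,149).

```bash
cat > m.py <<'E'
from h import *
import pickle
def comps(P,cond,box,minn=15):
    u0,u1,v0,v1=box; m=np.zeros(cond.shape,np.uint8); m[v0:v1,u0:u1]=cond[v0:v1,u0:u1]
    n,l,st,ce=cv2.connectedComponentsWithStats(m)
    return [(ce[i],P[l==i]) for i in range(1,n) if st[i,4]>=minn]
E
python3 - <<'E'
from m import *
np.set_printoptions(suppress=True,precision=4)
c=pickle.load(open("top0.pkl","rb")); s=pickle.load(open("side0.pkl","rb"))
P=cloud(c);Q=cloud(s);I=c["image"].astype(int)
print("cream",I[190,352],"plate",I[183,338],I[160,345])
# cream: gate & walls
cream=(I[...,2]-I[...,0]>18)&(P[...,2]>.09)&(P[...,2]<.115)
for ce,p in comps(P,cream,(330,470,135,235)):
    print("cream comp",ce,len(p),p[:,2].mean())
m=np.zeros_like(cream);m[135:235,330:470]=cream[135:235,330:470]
gl=m.copy(); v,u=np.mgrid[:420,:560]
gl&=(np.abs(u-(346+(v-159)*12/52.))<4)&(v>161)&(v<208)
g=P[gl]; vx,vy,x0,y0=cv2.fitLine(g[:,:2].astype(np.float32),cv2.DIST_HUBER,0,.01,.01).ravel()
print("gate line",vx,vy,x0,y0,"n",len(g),"z",g[:,2].mean(),"ang",np.degrees(np.arctan2(vy,vx)))
d=np.array([vx,vy]); d*=np.sign(d[0]); t=(g[:,:2]-[x0,y0])@d; print("extent(partial)",t.min(),t.max())
# gate full extent along line using all z>.09 pts within 8mm of the line
A=P[135:235,330:470].reshape(-1,3);A=A[(A[:,2]>.098)]
n=np.array([-d[1],d[0]]); k=np.abs((A[:,:2]-[x0,y0])@n)<.008; t=(A[k,:2]-[x0,y0])@d
print("full extent",t.min(),t.max(),t.max()-t.min(),"ends",[x0,y0]+d*t.min(),[x0,y0]+d*t.max())
# roof/walls rect
B=A[((A[:,:2]-[x0,y0])@n)<-.02]
print("bay rect n<0?",len(B),cv2.minAreaRect(B[:,:2].astype(np.float32)), cv2.boxPoints(cv2.minAreaRect(B[:,:2].astype(np.float32))))
# thumb plate
th=(abs(I[...,2]-I[...,0])<14)&(abs(P[...,2]-.099)<.008)&(u<348)
for ce,p in comps(P,th,(328,350,168,200)): print("thumb top",ce,len(p),np.median(p,0),cv2.minAreaRect(p[:,:2].astype(np.float32)))
# pull plate
for nm,PP,box in(("top",P,(366,384,175,190)),("side",Q,(264,275,143,160))):
  for ce,p in comps(PP,abs(PP[...,2]-.083)<.009,box,5): print("pull",nm,ce,len(p),np.median(p,0),cv2.minAreaRect(p[:,:2].astype(np.float32)))
# carrier walls
for nm,PP,box in(("top",P,(364,425,163,196)),):
  b=PP[box[2]:box[3],box[0]:box[1]].reshape(-1,3); b=b[(abs(b[:,2]-.034)<.008)]
  print("carrier",nm,len(b),b[:,2].mean(),cv2.minAreaRect(b[:,:2].astype(np.float32)))
# stand deck
for nm,PP,box in(("top",P,(190,245,185,275)),("side",Q,(250,360,270,325))):
  for ce,p in comps(PP,(PP[...,2]>.02)&(PP[...,2]<.05),box,200):
    r=cv2.minAreaRect(p[:,:2].astype(np.float32)); print("stand",nm,len(p),np.median(p[:,2]),p[:,:2].mean(0),r)
for nm,PP,box,h in (("capA",P,(240,270,135,165),.024),("capB",P,(277,307,242,272),.024),("mug",P,(345,392,100,142),.09),("bottle",P,(138,178,180,212),.15)):
  for ce,p in comps(PP,PP[...,2]>h-.012,box,4): print(nm,len(p),p.mean(0),p[:,2].max())
E
```

```text
cream [137 149 151] plate [137 139 141] [150 156 155]Traceback (most recent call last):
  File "<stdin>", line 13, in <module>
cv2.error: OpenCV(4.12.0) /io/opencv/modules/imgproc/src/linefit.cpp:50: error: (-215:Assertion failed) count > 0 in function 'fitLine2D_wods'
```

```bash
cat > a.py <<'E'
from m import *
np.set_printoptions(suppress=True,precision=4)
c=pickle.load(open("top0.pkl","rb")); s=pickle.load(open("side0.pkl","rb"))
P=cloud(c);Q=cloud(s);I=c["image"].astype(int)
v,u=np.mgrid[:420,:560]
gl=(I[...,2]-I[...,0]>8)&(P[...,2]>.098)&(P[...,2]<.112)&(np.abs(u-(347+(v-159)*12/52.))<5)&(v>163)&(v<207)
g=P[gl]; vx,vy,x0,y0=cv2.fitLine(g[:,:2].astype(np.float32),cv2.DIST_HUBER,0,.01,.01).ravel()
d=np.array([vx,vy]); d*=np.sign(d[0]); n=np.array([-d[1],d[0]])
print("gate line",d,x0,y0,"n",len(g),"z",g[:,2].mean(),"spread",((g[:,:2]-[x0,y0])@n).std())
A=P[135:235,330:470].reshape(-1,3);A=A[(A[:,2]>.098)]
k=np.abs((A[:,:2]-[x0,y0])@n)<.009; t=np.sort((A[k,:2]-[x0,y0])@d)
print("full extent",t[:3],t[-3:],"ends",[x0,y0]+d*t[0],[x0,y0]+d*t[-1])
B=A[((A[:,:2]-[x0,y0])@n)<-.03]
r=cv2.minAreaRect(B[:,:2].astype(np.float32));print("bay rect",len(B),r); print(cv2.boxPoints(r))
th=(abs(P[...,2]-.099)<.008)&(u<349)&(((P[...,:2]-[x0,y0])@n)>.0075)
for ce,p in comps(P,th,(328,350,168,200)): print("thumb top",ce,len(p),np.median(p,0),cv2.minAreaRect(p[:,:2].astype(np.float32)))
for nm,PP,box in(("top",P,(366,384,175,190)),("side",Q,(264,275,143,160))):
  for ce,p in comps(PP,abs(PP[...,2]-.083)<.009,box,5): print("pull",nm,ce,len(p),np.median(p,0),cv2.minAreaRect(p[:,:2].astype(np.float32)))
b=P[163:196,364:425].reshape(-1,3); b=b[(abs(b[:,2]-.034)<.008)]
print("carrier",len(b),b[:,2].mean(),cv2.minAreaRect(b[:,:2].astype(np.float32)))
for nm,PP,box in(("top",P,(190,245,185,275)),("side",Q,(250,360,270,325))):
  for ce,p in comps(PP,(PP[...,2]>.02)&(PP[...,2]<.05),box,200):
    r=cv2.minAreaRect(p[:,:2].astype(np.float32)); print("stand",nm,len(p),np.median(p[:,2]),p[:,:2].mean(0),r)
for nm,PP,box,h in (("capA",P,(240,270,135,165),.024),("capB",P,(277,307,242,272),.024),("mug",P,(345,392,100,142),.09),("bottle",P,(138,178,180,212),.15)):
  for ce,p in comps(PP,PP[...,2]>h-.012,box,4): print(nm,len(p),p.mean(0),p[:,2].max())
E
python3 a.py
```

```text
gate line [0.9782 0.2075] 0.5801719 -0.07272393 n 190 z 0.10407378735227514 spread 0.0035741825227214793
full extent [-0.0821 -0.0815 -0.0813] [0.0803 0.0815 0.0828] ends [ 0.4999 -0.0898] [ 0.6612 -0.0555]
bay rect 1659 ((0.6083946228027344, -0.24249643087387085), (0.1524796187877655, 0.2819872796535492), 11.741100311279297)
[[ 0.5051 -0.12  ]
 [ 0.5624 -0.3961]
 [ 0.7117 -0.365 ]
 [ 0.6543 -0.0889]]
thumb top [340.9087 182.9863] 219 [ 0.5867 -0.042   0.0986] ((0.5868465900421143, -0.041619449853897095), (0.045500047504901886, 0.04133490100502968), 8.300310134887695)
pull top [375.6053 182.2105] 38 [ 0.5897 -0.1451  0.0845] ((0.5893698334693909, -0.14540454745292664), (0.011539338156580925, 0.022783007472753525), 13.549423217773438)
pull side [269.8529 148.7647] 34 [ 0.5875 -0.1366  0.0848] ((0.5889452695846558, -0.14186124503612518), (0.012212423607707024, 0.02710633911192417), 16.915739059448242)
carrier 323 0.03263917765003038 ((0.625876784324646, -0.2145186811685562), (0.09440808743238449, 0.17416495084762573), 11.875672340393066)
stand top 2340 0.029676172980146465 [0.4607 0.3248] ((0.46098458766937256, 0.3251588046550751), (0.21171194314956665, 0.10068503767251968), 4.325998306274414)
stand side 3868 0.03143173877994987 [0.4602 0.3321] ((0.460917204618454, 0.3283366560935974), (0.21226844191551208, 0.10395751148462296), 4.188647747039795)
capA 235 [0.7088 0.2095 0.0225] 0.028995147845985114
capB 242 [0.3751 0.1018 0.0227] 0.029643180776607547
mug 182 [ 0.776  -0.1466  0.0864] 0.09478069979481973
bottle 93 [0.5563 0.4917 0.1485] 0.15417876619309
```

Both views agree, and the sizes and heights match the text: gate plane at 12.0°, thumb plate 29 mm off the gate at 99 mm up, pull plate top at 85 mm, deck at 30 mm. Next I check IK for the gate arc.

```bash
cat >> h.py <<'E'
d=np.array([.9782,.2075]); n=np.array([-.2075,.9782]); hinge=np.array([.6563,-.0566]); A0=np.arctan2(d[1],d[0])
pull=np.array([.5895,-.1445]); stand=np.array([.461,.326]); SA=np.radians(4.3)
def rot(yaw): return (R.from_euler("z",yaw)*R.from_euler("x",np.pi)).as_rotvec()
def gate_xy(a,off=0.): # point 65 mm from the hinge, gate angle a, off = outwards from the gate
    M=R.from_euler("z",-a).as_matrix()[:2,:2]
    return hinge+M@(-.065*d+off*n)
def P3(xy,z): return np.array([xy[0],xy[1],z])
E
python3 - <<'E'
from h import *
for half in (0,np.pi):
    print(half)
    for a in (0,.5,1,1.5,1.95):
        q=inverse_kinematics(P3(gate_xy(a),.074),rot(A0-a+half)); print(a,None if q is None else np.round(q,2))
for y in (A0-np.pi/2,A0+np.pi/2):
    for t in (0,.33):
        q=inverse_kinematics(P3(pull+n*t,.05),rot(y)); print("pull",None if q is None else np.round(q,2))
for y in (SA,SA+np.pi,SA-np.pi):
    q=inverse_kinematics(P3(stand,.038),rot(y)); print("stand",None if q is None else np.round(q,2))
E
```

```text
0
0 [-0.16  0.23  1.9  -0.    1.02  1.2 ]
0.5 [-0.11  0.22  1.9  -0.    1.02  1.76]
1 [-0.06  0.25  1.87 -0.    1.03  2.3 ]
1.5 None
1.95 None
3.141592653589793
0 [-0.16  0.23  1.9   0.    1.02 -1.94]
0.5 [-0.11  0.22  1.9   0.    1.02 -1.39]
1 [-0.06  0.25  1.87  0.    1.03 -0.84]
1.5 [-0.03  0.3   1.8  -0.    1.04 -0.31]
1.95 [-0.03  0.35  1.74  0.    1.06  0.14]
pull None
pull None
pull [-0.28  0.27  1.89  0.    0.98 -0.49]
pull [ 0.28  0.17  2.01 -0.    0.96  0.08]
stand [0.57 0.21 1.99 0.   0.94 2.07]
stand [ 0.57  0.21  1.99 -0.    0.94 -1.07]
stand [ 0.57  0.21  1.99 -0.    0.94 -1.07]
```

Run:
```python
from h import *
manip.set_gripper(.036)
manip.move_pose(P3(gate_xy(0),.18),rot(A0+np.pi))
manip.move_linear(P3(gate_xy(0),.104),rate=.12)
for z in (.094,.086,.079,.074):
    manip.move_linear(P3(gate_xy(0),z),rate=.05)
    s=manip.state(); print(z,np.round(s["contact_force"],2),s["tool_pos"].round(4) if hasattr(s["tool_pos"],"round") else s["tool_pos"],s["gripper_width"])
for n_ in("top","side"):
    c=cap(n_); I=c["image"]
    I=I[120:245,320:420] if n_=="top" else I[80:200,220:340]
    cv2.imwrite(f"pics/press_{n_}.png",cv2.resize(I,None,fx=5,fy=4.5,interpolation=cv2.INTER_CUBIC))
print(manip.state()["clock"])
```

```text
0.094 [-1.04 -0.74  0.8 ] [ 0.5925 -0.07    0.0938] 0.036000437830973925
0.086 [ 0.95 -1.42  0.1 ] [ 0.5922 -0.07    0.0854] 0.036308901174421954
0.079 [0.01 0.55 0.1 ] [ 0.5922 -0.07    0.0784] 0.0357902358905644
0.074 [0.33 1.   0.34] [ 0.5923 -0.0701  0.0735] 0.03621621785736445
5.2583
```

View pics/press_side.png

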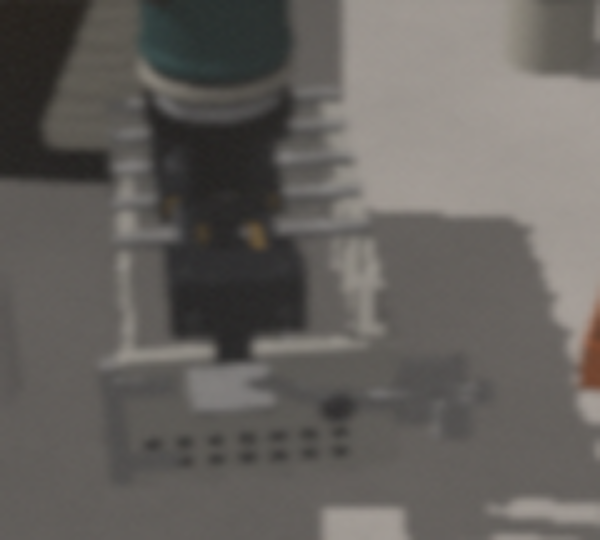

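The side view shows the gripper over the gate, but the thumb plate still sits at about (266,166) unmoved, and only one finger shows at (267,157). I'll check with depth.

View pics/press_top.png

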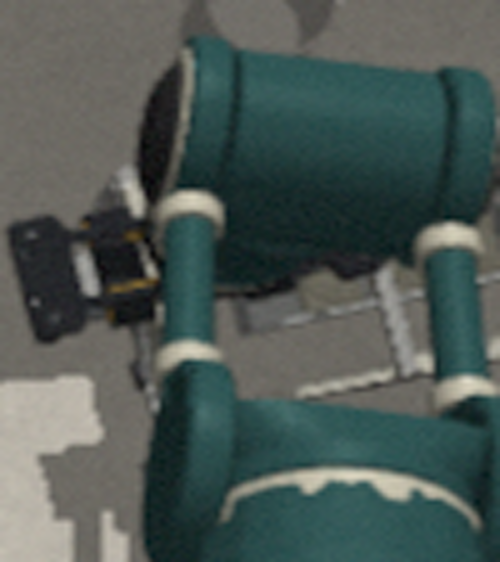

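Run:
```python
from h import *
s=manip.state(); M=R.from_rotvec(s["tcp_rot"]).as_matrix(); print(M.round(3),s["tool_pos"],np.round(s["joint_pos"],3))
c=cap("side");Q=cloud(c);I=c["image"]
np.set_printoptions(linewidth=220)
g=gate_xy(0)
a=((Q[...,:2]-g)@n)*1000; t=((Q[...,:2]-g)@d)*1000
for v in range(138,176,2):
    print(v,[(int(a[v,u]),int(t[v,u]),int(Q[v,u,2]*1000),int(I[v,u].mean())) for u in (258,263,267,271,276) if np.isfinite(a[v,u])])
```

```text
[[-0.978 -0.208 -0.   ]
 [-0.208  0.978  0.   ]
 [ 0.     0.    -1.   ]] [ 0.59269471 -0.07005696  0.07392598] [-0.159  0.226  1.896  0.     1.02  -1.939]
138 [(76, 19, 221, 47), (75, 6, 220, 49), (78, -2, 222, 48), (80, -12, 222, 48), (79, -24, 220, 52)]
140 [(83, 19, 221, 50), (83, 7, 220, 48), (86, -2, 221, 47), (88, -11, 222, 50), (89, -23, 221, 51)]
142 [(91, 20, 220, 46), (91, 8, 220, 46), (93, -1, 220, 45), (93, -11, 219, 45), (93, -23, 218, 44)]
144 [(92, 20, 216, 41), (93, 8, 215, 42), (95, -1, 216, 41), (95, -10, 214, 42), (92, -23, 212, 42)]
146 [(94, 20, 211, 40), (92, 8, 208, 41), (95, 0, 210, 42), (93, -10, 207, 42), (93, -23, 206, 43)]
148 [(91, 21, 203, 41), (94, 9, 204, 41), (85, -1, 197, 42), (86, -11, 196, 42), (85, -23, 194, 46)]
150 [(88, 21, 195, 48), (88, 8, 193, 41), (85, -1, 190, 41), (86, -11, 190, 42), (85, -23, 189, 46)]
152 [(89, 21, 189, 45), (86, 9, 186, 42), (88, 0, 186, 40), (86, -10, 185, 44), (85, -23, 182, 48)]
154 [(87, 21, 181, 58), (85, 9, 179, 44), (87, 0, 180, 41), (-59, -21, 69, 69), (-122, -42, 21, 87)]
156 [(-145, 13, 0, 110), (35, 6, 135, 
[... 251 characters left out ...]
, 98, 88)]
162 [(12, 20, 99, 115), (15, 6, 100, 117), (22, -3, 104, 122), (19, -15, 101, 121), (10, -29, 92, 89)]
164 [(22, 21, 100, 120), (21, 7, 98, 125), (30, -3, 103, 127), (27, -14, 101, 94), (16, -29, 90, 81)]
166 [(28, 21, 98, 117), (33, 8, 100, 127), (37, -2, 102, 126), (36, -13, 100, 99), (17, -28, 84, 80)]
168 [(7, 21, 74, 111), (40, 8, 99, 126), (45, -1, 102, 125), (44, -12, 100, 122), (9, -29, 70, 86)]
170 [(7, 21, 67, 103), (47, 9, 97, 117), (52, -1, 100, 113), (51, -11, 99, 101), (9, -29, 64, 88)]
172 [(7, 21, 60, 89), (7, 7, 58, 87), (8, -3, 58, 88), (8, -14, 57, 87), (7, -29, 55, 87)]
174 [(4, 22, 50, 88), (10, 8, 53, 87), (10, -3, 52, 88), (6, -14, 48, 88), (5, -29, 45, 87)]
```

The depth shows the plate still at 100 mm and the finger tips near 110 mm, although the TCP is reported at 74 mm. I'll lift a little and measure where the tips really are.

Run:
```python
from h import *
g=gate_xy(0)
manip.move_linear(P3(g,.16),rate=.15)
for n_ in ("side","top"):
    c=cap(n_);Q=cloud(c);I=c["image"]
    a=((Q[...,:2]-g)@n)*1000; t=((Q[...,:2]-g)@d)*1000; z=Q[...,2]*1000
    m=(abs(a)<130)&(abs(t)<30)&(z>112)&(z<300)&(I.mean(-1)<95)
    print(n_,m.sum(),"tcp",manip.state()["tool_pos"],manip.state()["gripper_width"])
    for lo in range(110,300,10):
        k=m&(z>=lo)&(z<lo+10)
        if k.any(): print(lo,k.sum(),"a",np.percentile(a[k],[0,10,50,90,100]).round(),"t",np.percentile(t[k],[5,50,95]).round())
cv2.imwrite("pics/up_side.png",cv2.resize(cap("side")["image"][60:190,210:330],None,fx=5,fy=4.5,interpolation=cv2.INTER_CUBIC))
```

```text
side 547 tcp [ 0.59170193 -0.06992665  0.15864593] 0.03598954773510744
190 2 a [27. 27. 27. 27. 27.] t [1. 3. 4.]
200 17 a [28. 31. 32. 35. 36.] t [-11.  -1.   6.]
210 23 a [30. 31. 33. 34. 35.] t [-12.  -1.   6.]
220 26 a [32. 32. 34. 36. 37.] t [-12.  -3.   6.]
230 4 a [35. 35. 37. 38. 38.] t [-11.  -8.  -5.]
250 6 a [-29. -29. -26. -25. -24.] t [-13.  -1.   4.]
260 81 a [-28. -25.  85.  88.  89.] t [-27.  -3.  25.]
270 109 a [-80. -25.  86.  89.  90.] t [-27.   6.  29.]
280 151 a [-81. -65.  31.  91.  94.] t [-23.  20.  29.]
290 128 a [-72.  22.  92.  95.  97.] t [-26.  -2.  26.]
top 252 tcp [ 0.59151142 -0.06990311  0.15827631] 0.03624357597887638
260 4 a [47. 47. 47. 47. 47.] t [-10.   4.  26.]
270 30 a [-71. -68.  47.  52.  57.] t [-29. -25.  16.]
280 175 a [21. 27. 37. 47. 55.] t [-28.  -1.  28.]
290 43 a [-66.  24.  36.  92.  92.] t [-26.   2.  14.]
```

View pics/up_side.png

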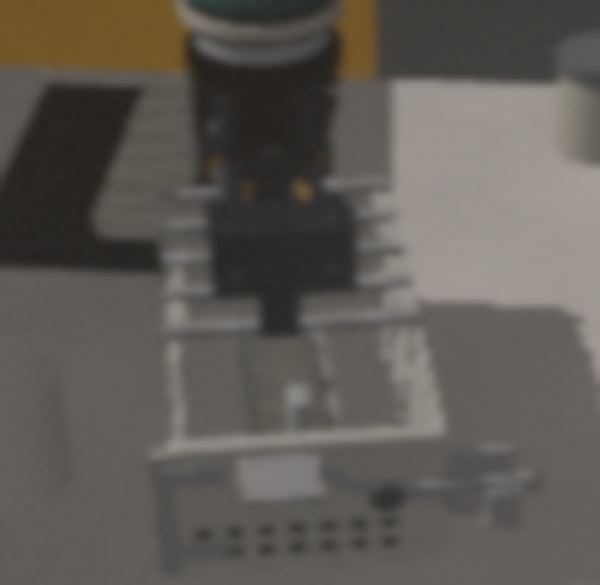

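The image shows the gripper clear above the bay, with the tips at about z 0.198 while the TCP is reported at 0.159. The real tips are therefore about 39 mm above the reported TCP, though the lateral position agrees. I'll compensate for this and watch the plate height while pressing.

```bash
cat >> h.py <<'E'
OFF=.039
def T(xy,z): return P3(xy,z-OFF)
E
python3 - <<'E'
from h import *
g=gate_xy(0)
manip.move_linear(T(g,.112),rate=.12)
for z in (.104,.096,.088,.080,.075):
    manip.move_linear(T(g,z),rate=.06)
    Q=cloud(cap("side")); a=((Q[...,:2]-g)@n)*1000; t=((Q[...,:2]-g)@d)*1000
    o=[]
    for lo,hi in ((-20,-11),(11,20)):
        k=(a>36)&(a<52)&(t>lo)&(t<hi)&(Q[...,2]>.04)&(Q[...,2]<.11); o.append((k.sum(),(np.median(Q[k][:,2])*1000).round(1)if k.any() else None))
    s=manip.state(); print(z,o,np.round(s["contact_force"],2))
print(manip.state()["clock"])
E
```

```text
0.104 [(np.int64(11), np.float64(100.6)), (np.int64(13), np.float64(100.3))] [-0.08 -0.2  -0.03]
0.096 [(np.int64(13), np.float64(96.9)), (np.int64(14), np.float64(94.3))] [0.28 0.57 0.25]
0.088 [(np.int64(9), np.float64(88.7)), (np.int64(13), np.float64(81.6))] [ 0.48 -0.65  0.68]
0.08 [(np.int64(4), np.float64(80.0)), (np.int64(16), np.float64(67.2))] [-0.22 -0.21  0.76]
0.075 [(np.int64(5), np.float64(72.8)), (np.int64(14), np.float64(56.6))] [ 0.57 -0.36 -0.6 ]
8.6917
```

Run:
```python
from h import *
manip.set_gripper(.026)
for a in np.append(np.arange(.13,1.9,.13),1.93):
    manip.move_linear(T(gate_xy(a),.075),rate=.06,rot=rot(A0-a+np.pi))
    s=manip.state()
    if np.linalg.norm(s["contact_force"])>4: print(round(a,2),np.round(s["contact_force"],1))
s=manip.state();print(s["clock"],np.round(s["contact_force"],1),s["tool_pos"],np.round(s["joint_pos"],2))
manip.dwell(.2)
manip.set_gripper(.04)
manip.move_linear(T(gate_xy(1.93),.2),rate=.2)
manip.set_gripper(.05)
y=A0+np.pi/2
manip.move_pose(T(pull,.2),rot(y))
c=cap("side");Q=cloud(c);t=c["image"]
m=(Q[...,2]>.085)&(Q[...,2]<.112)&(Q[...,1]>-.05)&(Q[...,1]<.16)&(Q[...,0]>.5)&(Q[...,0]<.75)
k=Q[m][:,:2]; print(len(k)); vx,vy,x0,y0=cv2.fitLine(k.astype(np.float32),cv2.DIST_HUBER,0,.01,.01).ravel(); dd=np.array([vx,vy])*np.sign(vy)
print("gate angle",np.pi-np.arctan2(d[1],d[0])*-1-np.arctan2(dd[1],dd[0]),x0,y0)
c=cap("side"); cv2.imwrite("pics/open.png",c["image"]); print(manip.state()["clock"])
```

```text
13.4 [-0.2 -0.7 -0.1] [0.66600803 0.00759832 0.03607654] [-0.03  0.38  1.76 -0.    0.99  0.12]
489
gate angle 1.7628290253209795 0.6653621 0.045120437
15.9583
```

View pics/open.png

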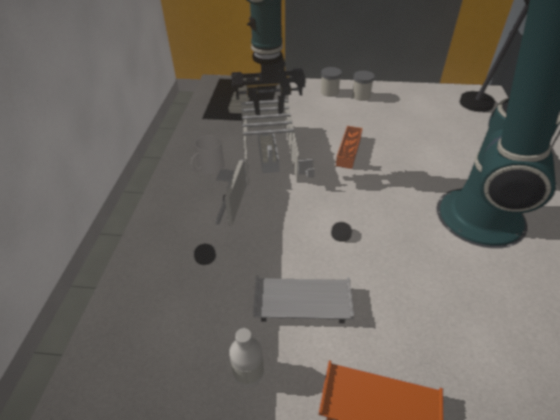

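The gate stands open at about 1.8 rad, edge (240,160)→(228,222). The caps, mug and bottle are in place and the gripper is above the pull plate. Now I draw the carrier out.

Run:
```python
from h import *
manip.move_linear(T(pull,.11),rate=.2)
manip.move_linear(T(pull,.055),rate=.1)
print(np.round(manip.state()["contact_force"],1))
manip.set_gripper(.0,force=20)
s=manip.state(); print("w",s["gripper_width"],s["grasp_force"],np.round(s["contact_force"],1))
if abs(s["gripper_width"]-.012)<.005:
    manip.move_linear(T(pull+n*.04,.055),rate=.06); print(np.round(manip.state()["contact_force"],1),manip.state()["gripper_width"])
    manip.move_linear(T(pull+n*.33,.055),rate=.10); s=manip.state();print(np.round(s["contact_force"],1),s["gripper_width"])
    manip.set_gripper(.05); manip.dwell(.1)
    manip.move_linear(T(pull+n*.33,.16),rate=.2)
    manip.move_pose(T(pull+n*.13,.25),rot(A0+np.pi/2))
    import pickle
    for k in("top","side"):
        c=cap(k); pickle.dump(c,open(k+"1.pkl","wb")); cv2.imwrite(f"pics/{k}1.png",c["image"])
print(manip.state()["clock"])
```

```text
[-1.2 -0.4  0.7]
w 0.011838456087578032 19.942401840817183 [0.7 1.3 0. ]
[-0.8  3.8  5.6] 0.011455388249049608
[ 0.3  1.4 -1.8] 0.011593193230163099
24.25
```

Run:
```python
from m import *
np.set_printoptions(suppress=True,precision=4)
e=pull+n*(.33-.076); print("expected",e)
for k in("side","top"):
    c=pickle.load(open(k+"1.pkl","rb")); Q=cloud(c)
    w=np.abs(Q[...,:2]-e).max(-1)<.15
    m=(w&(Q[...,2]>.012)&(Q[...,2]<.045)).astype(np.uint8)
    nn,l,st,ce=cv2.connectedComponentsWithStats(m)
    for i in range(1,nn):
        if st[i,4]>40:
            p=Q[l==i]; top=p[p[:,2]>.03]
            print(k,ce[i],st[i,4],"z95",np.percentile(p[:,2],95),cv2.minAreaRect(top[:,:2].astype(np.float32)),top[:,:2].mean(0))
    m=w&(Q[...,2]>.078)&(Q[...,2]<.092)&(np.linalg.norm(Q[...,:2]-(pull+n*.33),axis=-1)<.04); p=Q[m]
    print(k,"plate",m.sum(),np.median(p,0) if m.any() else None,"exp",pull+n*.33)
I=pickle.load(open("side1.pkl","rb"))["image"]
cv2.imwrite("pics/s1.png",cv2.resize(I[110:330,190:370],None,fx=3,fy=2.7))
```

```text
expected [0.5368 0.104 ]
side [236.586  204.7796] 186 z95 0.04248599289374044 ((0.655450165271759, 0.03128201141953468), (0.15293370187282562, 0.01213801559060812), 81.50050354003906) [0.6578 0.0455]
side [279.9264 223.4394] 1006 z95 0.04007759606696484 ((0.5344238877296448, 0.10293526947498322), (0.05219787731766701, 0.18234965205192566), 11.814736366271973) [0.5343 0.1036]
side [334.1639 229.7705] 61 z95 0.026658513536992556 ((0.0, 0.0), (0.0, 0.0), 0.0) [nan nan]
side plate 45 [0.5183 0.1816 0.0857] exp [0.521  0.1783]
top [307.9753 163.8889] 81 z95 0.04252751455567427 ((0.6579831838607788, 0.047254499047994614), (0.10975422710180283, 0.0018419917905703187), 85.9734115600586) [0.6577 0.0441]
top [294.8475 203.3681] 728 z95 0.03864617037232958 ((0.5350439548492432, 0.09982065856456757), (0.05247899144887924, 0.1756526231765747), 11.745888710021973) [0.5364 0.0925]
top [291.65 251.3 ] 60 z95 0.02651212774517908 ((0.0, 0.0), (0.0, 0.0), 0.0) [nan nan]
top plate 35 [0.5198 0.175  0.084 ] exp [0.521  0.1783]<stdin>:12: RuntimeWarning: Mean of empty slice.
  ret = um.true_divide(
```

View pics/s1.png

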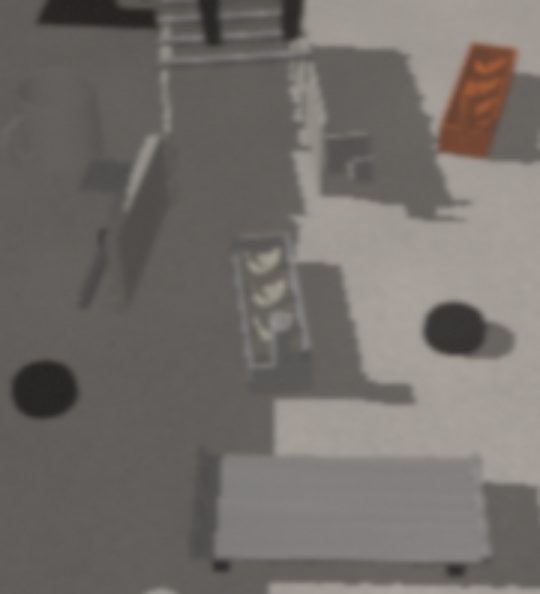

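The picture shows the carrier out on the bench and upright, centred near full-image pixel (280,223). The gate is still open and everything else is in place. Next I grip it around the middle.

Run:
```python
from h import *
C=np.array([.535,.102]); y0=A0+np.pi/2; z0=.010
manip.set_gripper(.085)
manip.move_pose(T(C,.15),rot(y0))
manip.move_linear(T(C,.055),rate=.2)
manip.move_linear(T(C,z0),rate=.08)
print(np.round(manip.state()["contact_force"],1))
manip.set_gripper(.0,force=35)
s=manip.state(); print("w",s["gripper_width"],s["grasp_force"],np.round(s["contact_force"],1),s["clock"])
assert abs(s["gripper_width"]-.052)<.006
manip.move_linear(T(C,z0+.046),rate=.06)
s=manip.state(); print("lift",np.round(s["contact_force"],1),np.round(s["moment"],2),s["tool_pos"],s["gripper_width"])
c=cap("side"); Q=cloud(c); w=np.abs(Q[...,:2]-C).max(-1)<.12
I=c["image"]; cv2.imwrite("pics/lift.png",cv2.resize(I[130:290,200:360],None,fx=3.5,fy=3.5))
m=w&(np.linalg.norm(Q[...,:2]-(C+n*.076),axis=-1)<.03)&(Q[...,2]>.115); print("plate top z",m.sum(),np.median(Q[m][:,2]) if m.any() else None, s["clock"])
```

```text
[ 0.4 -0.3 -0.6]
w 0.051981647418550325 34.99882182106376 [ 1.4 -0.   1.1] 27.525
lift [ 0.3  0.1 -3. ] [-0.05 -0.09  0.05] [0.53464453 0.10194731 0.01676833] 0.051793997833575016
plate top z 1164 0.40539656133622337 28.4417
```

View pics/lift.png

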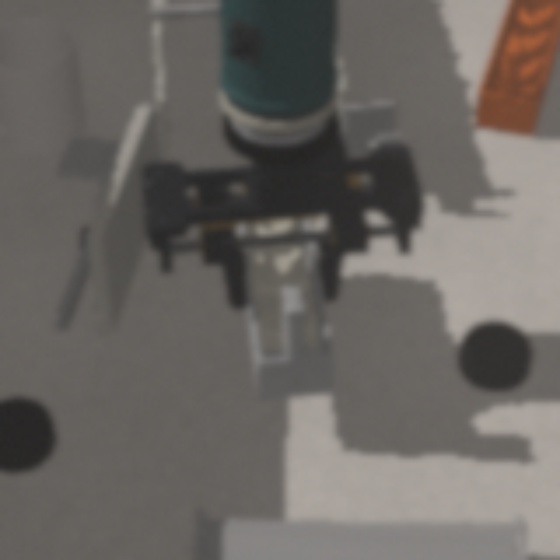

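The carrier is held level across its middle between the two fingers. Now I carry it over, turn it and set it down.

Run:
```python
from h import *
z0=.010; y1=SA+np.pi
manip.move_linear(T(stand,z0+.047),rate=.08,rot=rot(y1))
s=manip.state(); print(s["tool_pos"],s["clock"],np.round(s["contact_force"],1))
manip.move_linear(T(stand,z0+.035),rate=.05)
for h in (.033,.0315,.0305,.030,.0292):
    manip.move_linear(T(stand,z0+h),rate=.02); s=manip.state(); f=s["contact_force"]; print(h,np.round(f,1),s["tool_pos"][2])
    if f[2]>2: break
manip.set_gripper(.07); manip.dwell(.1)
manip.move_linear(T(stand,.14),rate=.15)
manip.move_pose(T(np.array([.5,-.05]),.3),rot(A0+np.pi/2)); manip.dwell(.3)
import pickle
for k in("top","side"):
    c=cap(k); Q=cloud(c); pickle.dump(c,open(k+"2.pkl","wb"))
    m=(np.abs(Q[...,:2]-stand).max(-1)<.12)&(Q[...,2]>.057)&(Q[...,2]<.077); p=Q[m]
    print(k,m.sum(),np.median(p[:,2]),cv2.minAreaRect(p[:,:2].astype(np.float32)))
    m=(np.abs(Q[...,:2]-stand).max(-1)<.12)&(Q[...,2]>.105)&(Q[...,2]<.13); print("plate",m.sum(),np.median(Q[m],0))
    m=(Q[...,2]>.085)&(Q[...,2]<.112)&(Q[...,1]>-.05)&(Q[...,1]<.16)&(Q[...,0]>.6)&(Q[...,0]<.75)
    g=Q[m][:,:2]
    if len(g)>10:
        vx,vy,_,_=cv2.fitLine(g.astype(np.float32),cv2.DIST_HUBER,0,.01,.01).ravel(); print("gate",np.pi+A0-np.arctan2(abs(vy),vx*np.sign(vy)))
cv2.imwrite("pics/end.png",c["image"]); print(manip.state()["clock"])
```

```text
[0.4610788  0.32581701 0.01799069] 31.5917 [ 0.5 -0.8 -3.6]
0.033 [-0.1  0.8 -3.1] 0.0039483095954542385
0.0315 [ 0.2 -0.6 -2.9] 0.002484352883159971
0.0305 [-0.5  0.1 -3.5] 0.0015141573648693452
0.03 [-0.8 -2.5  1.5] 0.0013814112834983766
0.0292 [-4.3 -2.   7.8] 0.0013901097927865383
top 444 0.06248233151777782 ((0.459276020526886, 0.3234364092350006), (0.17605052888393402, 0.053514618426561356), 4.120681285858154)
plate 42 [0.38335939 0.31785142 0.11348819]
gate 1.7628823118734087
side 1186 0.06290501560290346 ((0.45890724658966064, 0.32707107067108154), (0.17605559527873993, 0.05521340295672417), 4.281343460083008)
plate 89 [0.38303033 0.32538456 0.11519238]
gate 1.794486482672664
36.5333
```

View pics/end.png

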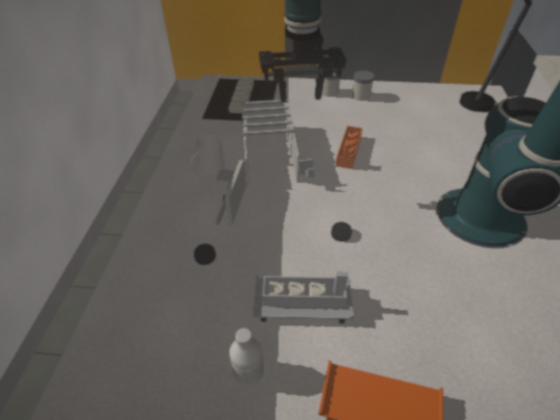

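The carrier sits flat on the deck between the lips at about (306,292), within about 2 mm of centre. Its angle is 4.2° against the deck's 4.3°, and the pull plate top is at 0.115 (0.030 + 0.085). The gate is open at about 1.78 rad, the caps, mug and bottle look unmoved, and the arm is clear. I'm handing in.

```bash
python3 -c "
from h import *
print(order.close_job())"
```

```text
the job is handed in; nothing more can be done
None
```

The job is handed in (no verdict came back): the gate is unlatched and open at about 1.8 rad, the carrier was drawn out, let go and set flat on the stand about 2 mm off centre, and the caps, mug and bottle look unmoved.

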